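Find the rocking corner of the condenser plate and flip its shim down

ROBOT

A 6-joint arm with a two-finger parallel gripper is mounted at the origin on a cart in front of the work surface, level with it; the furniture and walls round the work are solid. World frame = base frame: x ahead of the robot, y to its left, z up, the work surface at z = 0. Lengths are in mm, angles in rad, forces in N, time in s.
With the tool pointing down it reaches from about 300 to 775 mm from the base axis. Payload 14.6 kg.
Tool frame: the origin (TCP) lies on the centre line of the jaws, within the pads' length; the fingertips stand 11 mm ahead of it and the grasp point (between the pads) lies 8 mm behind it; x points along the fingers, y is the direction in which the jaws open and shut, and the axes are right-handed (so a half turn about x gives the same grasp; the last joint's range is limited). The gripper opens to 94 mm and grips with 3 to 60 N. Pads are 16 mm wide; open, the fingers measure 119 mm over their backs; the gripper's body (75 mm by 177 mm) begins 78 mm behind the grasp point.
Start: joints at [1.183, 0.3, 1.521, -0, 1.321, -0.067], TCP at [173.426, 521.932, 216.446] pointing down, gripper open.
Joint ranges: [-3.03, 3.03], [-0.79, 2.21], [0.23, 2.52], [-1.04, 4.18], [0, 3.07], [-2.55, 2.55]. Speed limits (rad/s): [2.22, 2.22, 2.57, 3.14, 3.14, 3.14].

INTERFACE

Orientations are given as [roll, pitch, yaw] about the fixed x, y, z axes, in that order (R = Rz(yaw) Ry(pitch) Rx(roll)).
In Python, from cell import manip gives the robot as it stands.
- The arm moves only by the shell command python3 -m handwheel 'ROWS' [OPENING] [FORCE]. ROWS is JSON, a list of rows, each a list of 2 entries, a list of its own where there are three numbers: the shift along the tool's x, y, z in mm, then the turn about the tool's x in rad. In form: [[[x, y, z], spin], ...]. A call has exactly 10 rows; each row shifts and turns the commanded pose from where the row before left it, along the tool's axes as they then stand; what a row does not reach is not made up. A row lasts 1/8 s, in which the tool goes at most 62.5 mm and 10.7 degrees, less where a joint would pass 70% of its speed; a pose out of reach is approached as far as the arm can. A call with a gripper value outside its range is refused whole. OPENING is the closure in counts, from 0 (fully open) to 255 (shut), set as the call begins (- or left out, the last holds). The fingers move at their own pace and stop on an object; FORCE is the grip in N (left out, the last holds). Time passes only in rows, so rows that do not move let the fingers close, or fill a call up. It gives the time, the measured TCP pose, the force and the opening at its end, in the units of the state.
- manip.read_state(): the state, without advancing time (a new reading comes with each control period).
- manip.camera(name): name is "side" or "top" or "wrist"; returns a dict with "pixels" (384x512x3 uint8, red, green, blue), "z_map" (384x512 float32, mm along the optical axis (not along the pixel's ray), 0 where there is no reading), "mtx" (3x3 intrinsics, pixels), "xyz" and "orientation" of the camera in the world. Camera axes: x right, y up, looking along -z (the intrinsics and any distortion apply to the point x, -y, -z); pixel columns grow to the right and rows downward; lengths in mm; the calibration is good to about 2 mm. A picture is of the moment at which its call begins.
- manip.sign_off(): hands the job in, once; it reports no verdict.
Trained networks look in the newest picture that a camera, given by its name, has taken for a name from the list of things; names that differ only in an ending like _2 or _b are one class to them, and where a whole thing is asked for, a point or a joint stands for the part that bears it (a point fixed in the world has none). Each returns a list of dicts, best first, with "confidence" (0 to 1); they miss things now and then, are a little off and sometimes report something else, mostly with a low value. They report only what shows in the picture. A call takes as long as a camera call.
- manip.cut_out(target, camera): "region" (384x512 bool, what is visible of it) and "centre" ([column, row] in pixels, amid what is visible of it).
The state is a dict: "clock": time; "joints": joint angles; "qd": joint speeds; "effort": joint torques, N m; "eef_pos": TCP position; "eef_rot": TCP orientation; "wrist_force": force on the tool from outside, world axes, zero at the start; "moment": the same for the moment, N m; "finger_gap": finger opening in mm.
Only numpy, scipy, OpenCV 4.12 (cv2) and the standard library are available. Lean on these libraries where they do the work, as an engineer would, in place of code of your own. Each camera call takes 0.05 s, during which the arm holds its last target. There are 200 camera calls.

TASK

The alignment plate under the condenser rocks at one corner. With closed fingertips press on its corners one at a time to find the one that gives, press that corner's raised shim lever down flat, then press the same corner firmly once more for a moment to check that it no longer gives. Leave the other three levers raised, grip or lift nothing, leave the plate in its cradle and do not disturb the things standing round it.

Things in the scene. Friction and masses are not known exactly. Their poses are not given: they have to be found in the camera images.
- cradle: painted grey flat frame fixed to the worktop, 175 x 240 mm, 8 mm thick; origin under its centre on the worktop; x to the rear, y to the left, z up; four low lugs (30 mm high) keep the plate from sliding, with 2 mm play. The four hinged shims count as part of it, the seats do not
- plate: loose grey metal plate, 160 (x) x 230 (y) x 10 mm, 0.85 kg in all, on four round black seats (26 mm) hidden under its corners; one seat, which one varies, is worn 4 mm low. Origin at the centre of its underside, 24 mm above the worktop (top 34 mm), axes as the cradle's. Some 2 N on the bad corner tips it 4 mm down (0.04 rad); let go, it tips back level. Other corners do not give
- condenser_top (a point): top of the black condenser (61 mm wide, 57 mm high) that is fixed in a ring (103 mm across its three screws) on the plate's middle; 91 mm above the worktop
- corner_fl (a point): point on top of the plate near its front left corner (63 mm from the plate's middle in x, 88 mm in y): the place to press; fixed to the plate
- corner_fr (a point): point on top of the plate near its front right corner (63 mm from the plate's middle in x, 88 mm in y): the place to press; fixed to the plate
- corner_rl (a point): point on top of the plate near its rear left corner (63 mm from the plate's middle in x, 88 mm in y): the place to press; fixed to the plate
- corner_rr (a point): point on top of the plate near its rear right corner (63 mm from the plate's middle in x, 88 mm in y): the place to press; fixed to the plate
- shim_fl (a joint): hinge of the flip-down cam shim at the front left corner, rad: 0 = lever raised 42 degrees, 0.733 = lever flat (level, stop), when its nose fills the space (to within 1 mm) under the plate's corner; stiff, stays where it is left, about 2 N at the pad to press down, more at first touch
- pad_fl (a point): ribbed pad on the front left shim's steel lever, upper face, moves with it. The lever sticks out to the left (+y), 15 mm wide (pad 22), 4 thick, 70 long; its hinge is 63 mm (x) and 112 mm (y) from the cradle's centre, 13 mm above the worktop; this point is 55 mm along the lever from the hinge. When flat: 15 mm above the worktop, 167 mm from the centre in y
- shim_fr (a joint): hinge of the flip-down cam shim at the front right corner, rad: 0 = lever raised 42 degrees, 0.733 = lever flat (level, stop), when its nose fills the space (to within 1 mm) under the plate's corner; stiff, stays where it is left, about 2 N at the pad to press down, more at first touch
- pad_fr (a point): ribbed pad on the front right shim's steel lever, upper face, moves with it. The lever sticks out to the right (-y), 15 mm wide (pad 22), 4 thick, 70 long; its hinge is 63 mm (x) and 112 mm (y) from the cradle's centre, 13 mm above the worktop; this point is 55 mm along the lever from the hinge. When flat: 15 mm above the worktop, 167 mm from the centre in y
- shim_rl (a joint): hinge of the flip-down cam shim at the rear left corner, rad: 0 = lever raised 42 degrees, 0.733 = lever flat (level, stop), when its nose fills the space (to within 1 mm) under the plate's corner; stiff, stays where it is left, about 2 N at the pad to press down, more at first touch
- pad_rl (a point): ribbed pad on the rear left shim's steel lever, upper face, moves with it. The lever sticks out to the left (+y), 15 mm wide (pad 22), 4 thick, 70 long; its hinge is 63 mm (x) and 112 mm (y) from the cradle's centre, 13 mm above the worktop; this point is 55 mm along the lever from the hinge. When flat: 15 mm above the worktop, 167 mm from the centre in y
- shim_rr (a joint): hinge of the flip-down cam shim at the rear right corner, rad: 0 = lever raised 42 degrees, 0.733 = lever flat (level, stop), when its nose fills the space (to within 1 mm) under the plate's corner; stiff, stays where it is left, about 2 N at the pad to press down, more at first touch
- pad_rr (a point): ribbed pad on the rear right shim's steel lever, upper face, moves with it. The lever sticks out to the right (-y), 15 mm wide (pad 22), 4 thick, 70 long; its hinge is 63 mm (x) and 112 mm (y) from the cradle's centre, 13 mm above the worktop; this point is 55 mm along the lever from the hinge. When flat: 15 mm above the worktop, 167 mm from the centre in y
- objective_10x: bystander: small silver microscope objective, 24 mm wide, 36 mm high, stands on the worktop; origin at its foot
- eyepiece_spare: bystander: black eyepiece, 35 mm wide, 42 mm high, stands on the worktop; origin at its foot
- oil_bottle: bystander: small brown bottle with black cap, 29 mm wide, 63 mm high; origin at its foot
- screw_pot: bystander: clear pot with grey lid, 41 mm wide, 40 mm high; origin at its foot

How it is judged (in metres and radians):
On the way, in this order (a step that is already met when the one before it is completed fails the run):
1. the rocking corner is pressed with the fingers and goes down, all levers still raised (contact force between the fingers and plate above 0.8 N and angle between plate's own z axis and vertical above 0.022 rad and value of joint each of shim_fl, shim_fr, shim_rl, shim_rr below 0.35 rad), for 0.05 s.
2. one shim lever is pressed flat, the others still raised (((value of joint shim_fl above 0.66 rad and value of joint each of shim_fr, shim_rl, shim_rr below 0.35 rad) or (value of joint shim_fr above 0.66 rad and value of joint each of shim_fl, shim_rl, shim_rr below 0.35 rad) or (value of joint shim_rl above 0.66 rad and value of joint each of shim_fl, shim_fr, shim_rr below 0.35 rad) or (value of joint shim_rr above 0.66 rad and value of joint each of shim_fl, shim_fr, shim_rl below 0.35 rad))), for 0.1 s.
3. the plate is pressed again at that corner with more than 3 N, which the flat shim (and not a seat) carries, and it stays level (((value of joint shim_fl above 0.66 rad and value of joint each of shim_fr, shim_rl, shim_rr below 0.35 rad) or (value of joint shim_fr above 0.66 rad and value of joint each of shim_fl, shim_rl, shim_rr below 0.35 rad) or (value of joint shim_rl above 0.66 rad and value of joint each of shim_fl, shim_fr, shim_rr below 0.35 rad) or (value of joint shim_rr above 0.66 rad and value of joint each of shim_fl, shim_fr, shim_rl below 0.35 rad)) and contact force between the fingers and plate above 3 N and angle between plate's own z axis and vertical below 0.016 rad and contact force between cradle and plate above 2 N), for 0.1 s.
At the end, for the whole second after the job is handed in: The shim lever that carried the check press is flat (joint above 0.66 rad), the other three are still raised (below 0.35 rad), the plate lies level (within 0.01 rad) and at rest in its cradle (within 8 mm), and the four bystanders are within 20 mm of where they stood (((value of joint shim_fl above 0.66 rad and value of joint each of shim_fr, shim_rl, shim_rr below 0.35 rad) or (value of joint shim_fr above 0.66 rad and value of joint each of shim_fl, shim_rl, shim_rr below 0.35 rad) or (value of joint shim_rl above 0.66 rad and value of joint each of shim_fl, shim_fr, shim_rr below 0.35 rad) or (value of joint shim_rr above 0.66 rad and value of joint each of shim_fl, shim_fr, shim_rl below 0.35 rad)) and angle between plate's own z axis and vertical below 0.01 rad and horizontal distance between plate and cradle below 0.008 m and height (world z) of plate below 0.028 m and linear speed of plate below 0.01 m/s and distance of each of objective_10x, eyepiece_spare, oil_bottle, screw_pot from where it was at the start of the episode below 0.02 m); the robot touches nothing.
It fails at once if a second shim lever is pressed down (two past 0.35 rad) ((not (value of joint shim_fr below 0.35 rad) and not (value of joint shim_fl below 0.35 rad)) or (not (value of joint shim_rl below 0.35 rad) and not (value of joint shim_fl below 0.35 rad)) or (not (value of joint shim_rl below 0.35 rad) and not (value of joint shim_fr below 0.35 rad)) or (not (value of joint shim_rr below 0.35 rad) and not (value of joint shim_fl below 0.35 rad)) or (not (value of joint shim_rr below 0.35 rad) and not (value of joint shim_fr below 0.35 rad)) or (not (value of joint shim_rr below 0.35 rad) and not (value of joint shim_rl below 0.35 rad))).
It fails at once if the plate is lifted, pried up or carried (height (world z) of plate above 0.032 m or angle between plate's own z axis and vertical above 0.1 rad or horizontal distance between plate and cradle above 0.015 m).
It fails at once if a bystander is moved more than 20 mm or lifted (not (distance of objective_10x from where it was at the start of the episode below 0.02 m) or not (distance of eyepiece_spare from where it was at the start of the episode below 0.02 m) or not (distance of oil_bottle from where it was at the start of the episode below 0.02 m) or not (distance of screw_pot from where it was at the start of the episode below 0.02 m)).
It also fails if it takes over 58 s, if anything falls off the work surface, if the arm or the gripper's body presses on something with over 40 N, if the wrist force passes 120 N, or if a joint passes its speed limit or range.

## Working session

There is one attempt and no reset: what is moved stays moved. The work goes in short steps, Python scripts to look and compute and a shell command to move; the robot and the scene stay as the last step left them, time stands still between calls to the robot, and variables do not carry over. Pictures are saved under pics/ and viewed, about 8 in all and at most 12, crops included, and the job is handed in when it is done.

```bash
ls; mkdir -p pics; cat > h.py <<'E'
import numpy as np, cv2
from scipy.spatial.transform import Rotation as R
from cell import manip
def rot(o):
    o=np.array(o,float)
    return R.from_euler('xyz',o).as_matrix() if o.size==3 else o.reshape(3,3)
def cloud(c):
    z=c["z_map"].astype(float);K=np.array(c["mtx"]);v,u=np.mgrid[:z.shape[0],:z.shape[1]]
    p=np.stack([(u-K[0,2])/K[0,0]*z,-(v-K[1,2])/K[1,1]*z,-z],-1)
    w=p@rot(c["orientation"]).T+np.array(c["xyz"]); w[z<=0]=np.nan
    return w
def proj(c,P):
    q=(np.atleast_2d(P)-np.array(c["xyz"]))@rot(c["orientation"]);K=np.array(c["mtx"])
    return np.stack([K[0,0]*q[:,0]/-q[:,2]+K[0,2],K[1,1]*-q[:,1]/-q[:,2]+K[1,2]],-1)
def save(c,f,s=1.5):
    cv2.imwrite(f,cv2.resize(c["pixels"][...,::-1],None,fx=s,fy=s))
E
python3 - <<'E'
from h import *
s=manip.read_state();print({k:np.round(v,3).tolist() for k,v in s.items()})
for n in("top","side"):
    c=manip.camera(n);save(c,f"pics/{n}0.png");print(n,c["mtx"],c["xyz"],c["orientation"],[k for k in c])
    w=cloud(c)
    for t in("cradle","plate","condenser_top","shim_fl","pad_fl","pad_fr","objective_10x","eyepiece_spare","oil_bottle","screw_pot"):
        for d in manip.cut_out(t,n)[:4]:
            q=w[d["region"]];q=q[~np.isnan(q[:,0])]
            print(t,round(d["confidence"],2),np.round(d["centre"]),d["region"].sum(),np.round(np.median(q,0)) if len(q) else None,np.round(np.percentile(q,[2,98],axis=0)).tolist() if len(q) else None)
E
```

```text
pics
{'clock': 0.0, 'joints': [1.183, 0.3, 1.522, 0.0, 1.321, -0.067], 'qd': [-0.001, 0.001, 0.001, -0.0, 0.001, -0.002], 'effort': [0.001, -53.18, -35.275, 0.071, 0.024, -0.0], 'eef_pos': [173.338, 521.714, 215.873], 'eef_rot': [-1.641, 1.57, -1.962], 'wrist_force': [0.395, -0.193, 0.028], 'moment': [-0.013, 0.038, -0.018], 'finger_gap': 93.858}
top [[442.06431196   0.         252.49235261]
 [  0.         442.06431196 194.91621629]
 [  0.           0.           1.        ]] [ 450.92350997  -21.8092877  1407.50955321] [ 6.13132905e-02  1.23740987e-03 -1.55374579e+00] ['pixels', 'z_map', 'mtx', 'xyz', 'orientation']
cradle 0.65 [219. 216.] 425 [518.  90.  39.] [[446.0, -96.0, -0.0], [646.0, 240.0, 60.0]]
plate 0.61 [222. 195.] 3792 [545.  70.  35.] [[462.0, -39.0, 28.0], [633.0, 182.0, 82.0]]
condenser_top 0.69 [225. 192.] 3733 [545.  69.  35.] [[463.0, -41.0, 29.0], [630.0, 182.0, 82.0]]
shim_fl 0.69 [183. 163.] 96 [636. 202.  41.] [[626.0, 174.0, 20.0], [648.0, 222.0, 58.0]]
pad_fl 0.42 [172. 200.] 74 [514. 230.  44.] [[506.0, 205.0, 24.0], [524.0, 245.0, 59.0]]
pad_fl 0.18 [220. 19
[... 1246 characters left out ...]
.0], [561.0, 316.0, 56.0]]
pad_fl 0.64 [216. 168.] 53 [510. 226.  39.] [[501.0, 209.0, 23.0], [520.0, 245.0, 53.0]]
objective_10x 0.61 [247. 190.] 1874 [534.  50.  33.] [[457.0, -47.0, 27.0], [628.0, 178.0, 81.0]]
eyepiece_spare 0.68 [302. 250.] 113 [ 518. -284.   37.] [[506.0, -295.0, 8.0], [535.0, -267.0, 45.0]]
eyepiece_spare 0.55 [246. 187.] 1909 [534.  49.  33.] [[456.0, -50.0, 26.0], [626.0, 178.0, 80.0]]
oil_bottle 0.54 [340. 271.] 157 [ 562. -420.   37.] [[555.0, -429.0, 3.0], [577.0, -405.0, 63.0]]
oil_bottle 0.24 [248. 190.] 1954 [534.  50.  33.] [[455.0, -49.0, 24.0], [628.0, 183.0, 79.0]]
screw_pot 0.63 [226. 137.] 113 [630. 376.  28.] [[614.0, 364.0, -3.0], [651.0, 404.0, 42.0]]
```

```bash
python3 - <<'E'
from h import *
for n in("top","side"):
    c=manip.camera(n);w=cloud(c)
    d=manip.cut_out("plate",n)[0]["region"].astype(np.uint8)
    m=d>0
    q=w[m];q=q[~np.isnan(q[:,0])];q=q[(q[:,2]>24)&(q[:,2]<44)]
    r=cv2.minAreaRect(q[:,:2].astype(np.float32));print(n,np.round(r[0]),np.round(r[1]),round(r[2],1))
    q=w[m];q=q[q[:,2]>75];print("cond",np.round(q.mean(0)),len(q), "fr" )
    for t in("pad_fl","pad_fr","pad_rl","pad_rr"):
        for e in manip.cut_out(t,n)[:5]:
            if e["region"].sum()<300:
                q=w[e["region"]];print(t,round(e["confidence"],2),np.round(np.nanmedian(q,0)),e["region"].sum())
    x,y,X,Y=(140,110,330,260) if n=="top" else (170,110,330,250)
    cv2.imwrite(f"pics/{n}1.png",cv2.resize(c["pixels"][y:Y,x:X,::-1],None,fx=4,fy=4,interpolation=cv2.INTER_CUBIC))
E
```

```text
top [547.  71.] [235. 166.] 80.3
cond [546.  70.  85.] 133 fr
pad_fr 0.56 [455. -59.  43.] 105
pad_rl 0.46 [636. 205.  43.] 100
pad_rr 0.49 [580. -84.  45.] 93
side [544.  68.] [237. 163.] 78.3
cond [540.  63.  84.] 69 fr
pad_fl 0.51 [511. 230.  42.] 53
pad_rl 0.57 [634. 204.  41.] 60
```

View pics/top0.png

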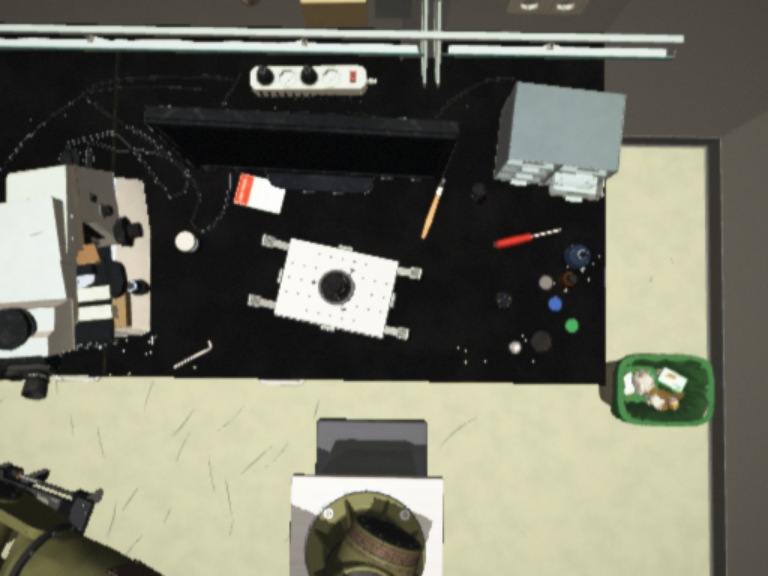

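View pics/top1.png

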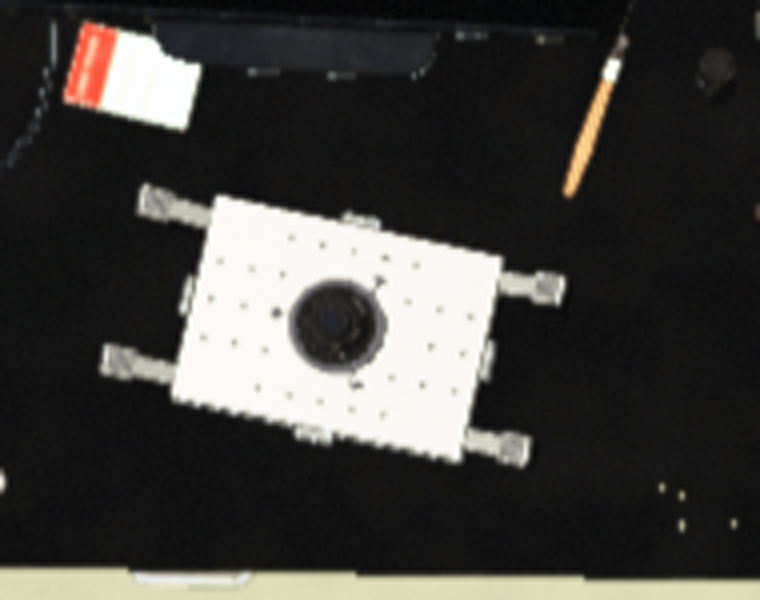

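```bash
python3 - <<'E'
from h import *
s=manip.read_state();print(s["clock"],np.round(rot(s["eef_rot"]),3).tolist())
c=manip.camera("top");w=cloud(c).reshape(-1,3);w=w[~np.isnan(w[:,0])]
# max height on 100mm grid
for x in range(150,800,50):
    print(x,[int(np.max(w[(abs(w[:,0]-x-25)<25)&(abs(w[:,1]-y+25)<25)][:,2],initial=-999)) for y in range(600,-250,-50)])
c0=np.array([545,70.]);a=np.radians(-11);ex=np.array([np.cos(a),np.sin(a)]);ey=np.array([-np.sin(a),np.cos(a)])
for n,i,j in(("fl",-1,1),("fr",-1,-1),("rl",1,1),("rr",1,-1)):
    print(n,np.round(c0+63*i*ex+88*j*ey),"padflat",np.round(c0+63*i*ex+167*j*ey),"padraised",np.round(c0+63*i*ex+152*j*ey))
E
```

```text
1.7 [[-0.0, 0.315, 0.949], [0.0, 0.949, -0.315], [-1.0, 0.0, -0.0]]
150 [301, 440, 541, 563, 577, 585, 586, -833, 2, 2, 2, 5, 3, 1, 6, 2, -834]
200 [352, 471, 529, 531, -836, -833, -836, -831, -833, -834, -836, -825, -833, -828, -838, -830, -829]
250 [-833, -833, -832, -836, -836, -832, -838, -833, -834, -831, -832, -829, -826, -831, -831, -837, -834]
300 [-999, 419, 417, -999, -999, -999, -999, -93, -93, -101, -999, -999, -999, -999, -999, -999, -999]
350 [399, 431, 438, 7, 9, 7, 6, 7, 8, 7, 7, 11, 7, 8, 8, 8, 7]
400 [7, 426, 422, 12, 7, 8, 8, 8, 7, 7, 10, 10, 34, 65, 8, 8, 9]
450 [387, 426, 412, 8, 8, 8, 8, 8, 40, 42, 45, 42, 43, 62, 7, 6, 7]
500 [342, 344, 350, 216, 9, 7, 7, 61, 40, 49, 97, 51, 42, 32, 9, 9, 8]
550 [340, 339, 335, 217, 7, 10, 9, 6, 41, 46, 98, 66, 44, 60, 60, 8, 9]
600 [335, 335, 252, 44, 47, 10, 10, 60, 42, 41, 41, 42, 39, 36, 7, 8, 10]
650 [330, 331, 134, 7, 45, 10, 7, 52, 10, 7, 10, 7, 8, 7, 18, 7, 9]
700 [281, 282, 31, 10, 13, 10, 15, 16, 13, 8, 10, 11, 7, 7, 12, 7, 66]
750 [155, 192, 19, 14, 360, 362, 363, 363, 363, 362, 362, 364, 364, 362, 362, 11, 65]
fl [500. 168.] padflat [515. 246.] padraised [512. 231.]
fr [466.  -4.] padflat [451. -82.] padraised [454. -67.]
rl [624. 144.] padflat [639. 222.] padraised [636. 207.]
rr [590. -28.] padflat [ 575. -106.] padraised [578. -91.]
```

```bash
python3 -m handwheel '[[[0,-40,13],0],[[0,-40,13],0],[[0,-40,13],0],[[0,-40,13],0],[[0,-30,10],0],[[0,0,0],-0.171],[[0,0,0],-0.171],[[0,0,0],-0.171],[[0,-10,40],0],[[0,-10,40],0]]' 255 10
cat > where.py <<'E'
from h import *
import sys
c0=np.array([545,70.]);a=np.radians(-11);ex=np.array([np.cos(a),np.sin(a)]);ey=np.array([-np.sin(a),np.cos(a)])
s=manip.read_state();p=np.array(s["eef_pos"]);r=rot(s["eef_rot"])
d=p[:2]-c0;print("t",round(s["clock"],2),"plate xy",np.round([d@ex,d@ey],1),"tip z",round(p[2]-11,2),"ty deg",round(np.degrees(np.arctan2(r[1,1],r[0,1])),1),"down",np.round(r[:,0],3),"F",np.round(s["wrist_force"],2),"gap",round(s["finger_gap"],1))
E
python3 where.py
```

```text
clock: 3.0
eef_pos: [255.7, 317.7, 216.7]
eef_rot: [0.663, 1.57, 0.857]
wrist_force: [-0.5, 0.7, -0.3]
finger_gap: 1.0
t 3.0 plate xy [-331.2  188. ] tip z 205.74 ty deg 101.1 down [ 0.001  0.001 -1.   ] F [-0.52  0.67 -0.28] gap 1.0
```

```bash
python3 -m handwheel '[[[0,-17,45],0],[[0,-17,45],0],[[0,-17,45],0],[[0,-17,45],0],[[0,-16,44],0],[[0,-16,44],0],[[35,0,0],0],[[35,0,0],0],[[35,0,0],0],[[35,0,0],0]]' >/dev/null; python3 where.py; python3 - <<'E'
from h import *
ims=[]
for n in("side","wrist"):
    c=manip.camera(n); ims.append(c)
p=ims[0]["pixels"][120:250,170:330,::-1]
cv2.imwrite("pics/s2.png",np.vstack([cv2.resize(p,(480,390),interpolation=cv2.INTER_CUBIC)]))
save(ims[1],"pics/w2.png",1)
E
```

```text
t 4.25 plate xy [-46.3 195.5] tip z 64.32 ty deg 101.0 down [ 0.  0. -1.] F [ 0.46  1.39 -0.3 ] gap 0.4
```

View pics/w2.png

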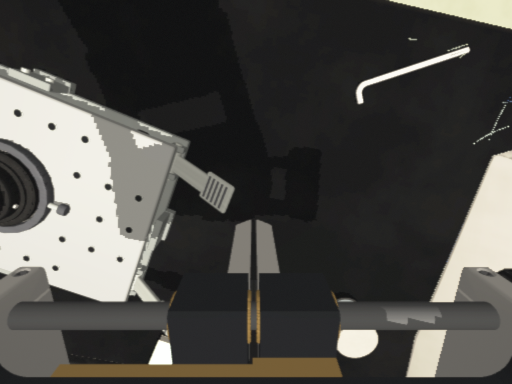

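View pics/s2.png

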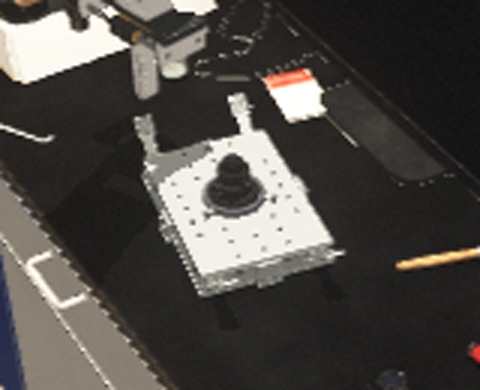

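Image check: the wrist view shows the plate turned about 22° clockwise relative to the tool. The fl lever pad is at about (218,190). I had the sign of the plate's y axis wrong by 2×11°, so I'll correct the spin by +0.384 and move again.

```bash
python3 -m handwheel '[[[-10,0,0],0.128],[[-10,0,0],0.128],[[-10,0,0],0.128],[[0,-27,-4],0],[[0,-27,-4],0],[[0,-27,-4],0],[[0,-27,-4],0],[[15,0,0],0],[[15,0,0],0],[[15,0,0],0]]' >/dev/null; python3 where.py; python3 - <<'E'
from h import *
w=manip.camera("wrist");save(w,"pics/w3.png",1)
E
```

```text
t 5.6 plate xy [-62.4  88.1] tip z 49.33 ty deg 79.0 down [-0. -0. -1.] F [-0.58 -0.14  0.03] gap 0.5
```

View pics/w3.png

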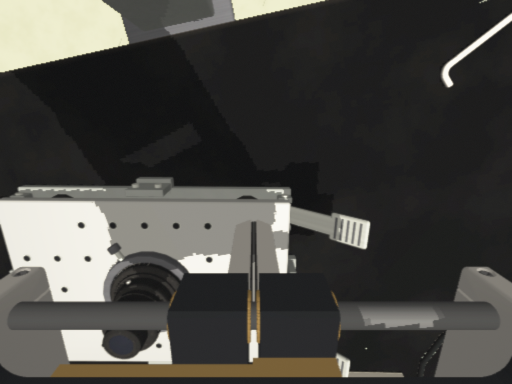

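Tool and plate are now aligned, with the fingertips (255,222) over the front-left corner (290,190). Next I press fl gently.

```bash
python3 -m handwheel '[[[6,0,0],0],[[6,0,0],0],[[1,0,0],0],[[0.5,0,0],0],[[0.5,0,0],0],[[0.5,0,0],0],[[0.5,0,0],0],[[0.5,0,0],0],[[0,0,0],0],[[0,0,0],0]]' >/dev/null; python3 where.py
```

```text
t 6.9 plate xy [-62.3  87.5] tip z 34.95 ty deg 79.0 down [-0.  0. -1.] F [-0.09 -0.45 -0.26] gap 0.6
```

```bash
python3 -m handwheel '[[[0.5,0,0],0],[[0.5,0,0],0],[[0.5,0,0],0],[[0.5,0,0],0],[[0,0,0],0],[[0,0,0],0],[[0,0,0],0],[[0,0,0],0],[[0,0,0],0],[[0,0,0],0]]' >/dev/null; python3 where.py
```

```text
t 8.15 plate xy [-62.1  87.6] tip z 34.13 ty deg 79.0 down [ 0.001  0.    -1.   ] F [-7.25 -1.78 16.88] gap 0.1
```

fl is firm (17 N at tip z 34.1). Next is fr.

```bash
python3 -m handwheel '[[[-14,0,0],0],[[0,-44,0],0],[[0,-44,0],0],[[0,-44,0],0],[[0,-44,0],0],[[10,0,0],0],[[2,0,0],0],[[1,0,0],0],[[1,0,0],0],[[0,0,0],0]]' >/dev/null; python3 where.py
```

```text
t 9.4 plate xy [-62.2 -87.8] tip z 34.11 ty deg 79.1 down [-0.    -0.001 -1.   ] F [-9.57 -3.24 20.47] gap 0.2
```

```bash
python3 -m handwheel '[[[-14,0,0],0],[[0,0,42],0],[[0,0,42],0],[[0,0,42],0],[[0,0,0],0],[[10,0,0],0],[[2,0,0],0],[[1,0,0],0],[[1,0,0],0],[[0,0,0],0]]' >/dev/null; python3 where.py
```

```text
t 10.65 plate xy [ 62.8 -88.1] tip z 34.2 ty deg 79.0 down [-0.001  0.    -1.   ] F [-9.72  2.58 14.4 ] gap 0.3
```

```bash
python3 -m handwheel '[[[-14,0,0],0],[[0,44,0],0],[[0,44,0],0],[[0,44,0],0],[[0,44,0],0],[[10,0,0],0],[[2,0,0],0],[[1,0,0],0],[[1,0,0],0],[[0,0,0],0]]' >/dev/null; python3 where.py
```

```text
t 11.9 plate xy [64. 87.] tip z 33.19 ty deg 79.0 down [ 0. -0. -1.] F [-0.45 -0.71  1.33] gap 0.6
```

rl gives (1.3 N, tip already lower). I'll push it further down.

```bash
python3 -m handwheel '[[[1,0,0],0],[[1,0,0],0],[[1,0,0],0],[[0.5,0,0],0],[[0.5,0,0],0],[[0,0,0],0],[[0,0,0],0],[[0,0,0],0],[[0,0,0],0],[[0,0,0],0]]' >/dev/null; python3 where.py
```

```text
t 13.15 plate xy [64.1 87.6] tip z 30.4 ty deg 79.0 down [ 0.001 -0.    -1.   ] F [-5.54 -3.09 13.4 ] gap 0.1
```

```bash
python3 -m handwheel '[[[-8,0,0],0],[[-25,0,0],0],[[-22,0,0],0],[[0,37,0],0],[[0,37,0],0],[[5,0,0],0],[[5,0,0],0],[[0,0,0],0],[[0,0,0],0],[[0,0,0],0]]' >/dev/null; python3 where.py; python3 - <<'E'
from h import *
w=manip.camera("wrist");save(w,"pics/w4.png",1)
c=manip.camera("top");W=cloud(c)
for e in manip.cut_out("pad_rl","top")[:3]: print(e["confidence"],np.nanmedian(W[e["region"]],0),e["region"].sum())
E
```

```text
t 14.4 plate xy [ 63.9 161.2] tip z 74.24 ty deg 79.0 down [ 0.  0. -1.] F [ 0.85 -0.73  0.07] gap 0.7
```

View pics/w4.png

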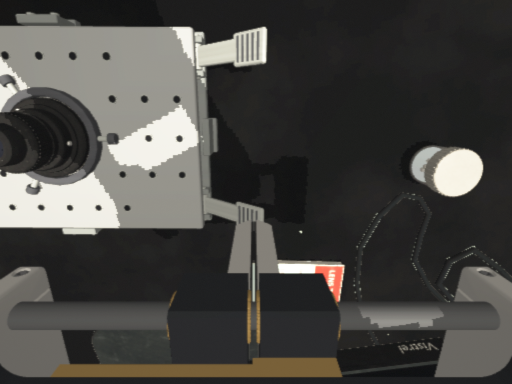

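The wrist view shows the fingertips (255,222) over the rl pad (250,213), aligned with the lever. Pressing down.

```bash
python3 -m handwheel '[[[8,0,0],0],[[4,0,0],0],[[4,0,0],0],[[4,0,0],0],[[4,0,0],0],[[4,0,0],0],[[4,0,0],0],[[4,0,0],0],[[4,0,0],0],[[4,0,0],0]]' >/dev/null; python3 where.py
```

```text
t 15.8 plate xy [ 63.7 161.6] tip z 29.71 ty deg 79.0 down [ 0.  0. -1.] F [0.43 1.33 1.45] gap 0.7
```

```bash
python3 -m handwheel '[[[4,0,0],0],[[4,0,0],0],[[4,0,0],0],[[2,0,0],0],[[1,0,0],0],[[1,0,0],0],[[0.5,0,0],0],[[0,0,0],0],[[0,0,0],0],[[0,0,0],0]]' >/dev/null; python3 where.py
```

```text
t 17.05 plate xy [ 63.9 161.6] tip z 14.76 ty deg 79.0 down [ 0.001  0.    -1.   ] F [-4.94 -0.66 13.74] gap 0.8
```

```bash
python3 -m handwheel '[[[-8,0,0],0],[[-25,0,0],0],[[-22,0,0],0],[[0,-37,0],0],[[0,-37,0],0],[[10,0,0],0],[[10,0,0],0],[[0,0,0],0],[[0,0,0],0],[[0,0,0],0]]' >/dev/null; python3 where.py; python3 - <<'E'
from h import *
c=manip.camera("wrist");save(c,"pics/w5.png",1)
E
```

```text
t 18.3 plate xy [63.8 88. ] tip z 48.68 ty deg 79.0 down [ 0.  0. -1.] F [-0.3  -0.8   0.23] gap 0.3
```

View pics/w5.png

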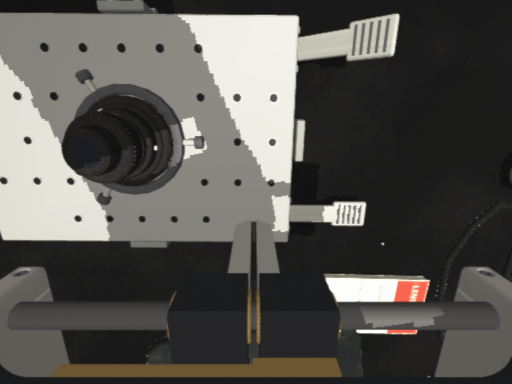

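The rl lever (348,213) now lies flat and fl (372,38) is still raised. Next is the check press.

```bash
python3 -m handwheel '[[[6,0,0],0],[[6,0,0],0],[[2,0,0],0],[[1,0,0],0],[[1,0,0],0],[[0.5,0,0],0],[[0,0,0],0],[[0,0,0],0],[[0,0,0],0],[[0,0,0],0]]' >/dev/null; python3 where.py
```

```text
t 19.6 plate xy [63.7 87.5] tip z 33.42 ty deg 79.0 down [-0. -0. -1.] F [-9.98 -1.78 15.64] gap 0.2
```

```bash
python3 -m handwheel '[[[0,0,0],0],[[0,0,0],0],[[-5,0,0],0],[[-20,0,0],0],[[-30,0,0],0],[[-30,0,0],0],[[-30,0,0],0],[[-30,0,0],0],[[0,0,0],0],[[0,0,0],0]]' >/dev/null; python3 where.py; python3 - <<'E'
from h import *
a=manip.camera("wrist")["pixels"];b=manip.camera("side")
for t in("screw_pot","eyepiece_spare","oil_bottle"):
    for e in manip.cut_out(t,"side")[:1]: print(t,np.round(np.nanmedian(cloud(b)[e["region"]],0)))
p=cv2.resize(b["pixels"][110:260,170:330],(410,384),interpolation=cv2.INTER_CUBIC)
cv2.imwrite("pics/f.png",cv2.resize(np.hstack([a,p])[...,::-1],None,fx=.86,fy=.86))
E
```

```text
t 20.85 plate xy [63.5 87.4] tip z 176.5 ty deg 79.0 down [-0.001 -0.    -1.   ] F [ 0.87  1.12 -0.83] gap 0.5
screw_pot [533.  50.  33.]
oil_bottle [ 563. -420.   36.]
```

View pics/f.png

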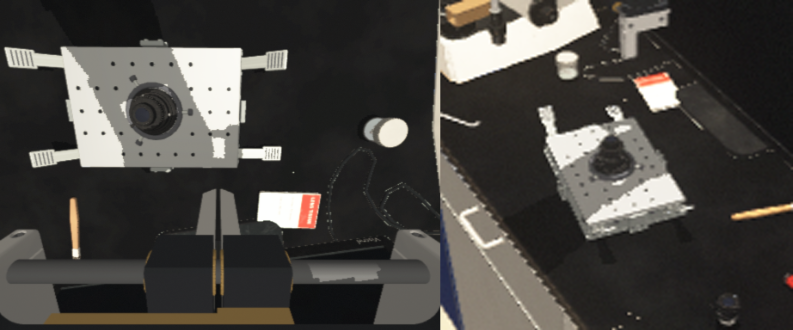

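The wrist view shows rl flat at (265,153) and the other three levers raised, with larger slanted pads. The plate is in its cradle, the pot stands at (385,132) and the robot is clear. Handing in.

```bash
python3 -c "
from cell import manip
print(manip.sign_off())"
```

```text
the job is handed in; nothing more can be done
None
```

The rocking corner was rear left. I pressed its shim lever flat, and the check press showed the corner no longer gives. I handed the job in at about 21 s of the 58 s allowed.

- **Finding the corner:** front left, front right and rear right held firm, with the fingertips stopping at about 34 mm under 14–20 N. Rear left went down about 4 mm, to 30.4 mm.
- **Lever:** I pressed the rear left lever until the fingertips stopped at 14.8 mm under 14 N, which matches the 15 mm given for flat.
- **Check press:** the rear left corner held at 33.4 mm under 15.6 N. That is about 0.8 mm lower than the other corners, within the shim's 1 mm gap, and I estimate a tilt of about 0.008 rad under load. I did not measure the plate's tilt after letting go.
- **Last pictures:** rear left is flat, the other three levers are raised, the plate is in its cradle and the arm is clear above it.
- **Bystanders:** the oil bottle is where it was. In the last check the network mistook the plate for the screw pot and did not find the eyepiece, but the screw pot can be seen standing in the picture. The objective was never reliably detected. The fingertips stayed over the plate and its levers throughout the work, well away from all four.

One move went off target early on because I had the sign of the plate's angle wrong. I corrected it before touching anything.

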